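Check the mast-leg screw with the coarse thread comb

TASK

Take the thread comb with the coarse teeth (the longer of the two), set it teeth down on the thread of the steel screw lying in the cradle, feel along until the teeth drop into the grooves, and press it gently down for about a second to check that it is fully home and sits flat. Then let go and leave it standing upright in the thread; never force it, and leave the short, fine comb and the other things on the table alone.

Things in the scene. Friction and masses are not known exactly. Their poses are not given: they have to be found in the camera images.
- comb: Coarse thread comb, loose, about 130 g (97 to 173 g), standing on its teeth: two parallel steel leaves under a dark wooden grip, 56 mm long (x), 17 mm wide (y), 50 mm high. Origin: its middle at the level of the tooth tips; z up. Per leaf five teeth at x = -24, -12, 0, 12, 24 mm, 6.5 mm deep, 4.2 mm wide at the root, 2.6 at the tip. Leaves 3 mm thick, 5.5 to 8.5 mm either side of the middle.
- comb_grip (a point): Middle of the coarse comb's wooden grip block, 37 mm above the tooth tips; axes as the comb's. The block is 50 mm long (x), 17 mm wide (y) and 26 mm high: pinch it across its width. The comb is the same either end round.
- fine_comb: A second comb of the same make, width and height but only 38 mm long, with finer teeth (8 mm apart, 4.5 mm deep), 130 g, standing on its teeth. It does not fit; leave it alone. Its place and that of the coarse comb are exchanged at random.
- cradle: Fixed cradle, 250 mm long (x), 90 mm wide, origin mid underside on the table. It carries a clamped steel jack screw lying along x between two wooden blocks 68 mm high, at x = 84 to 106 mm either side. How far the screw is pushed along in it differs every time and is not measured: one crest lies anywhere from -6 to +6 mm along x of the middle, so the grooves must be found by feel or sight.
- screw_axis (a point): Point of the cradle on the screw's centre line midway between the blocks, 55 mm above the table; x along the screw, z up. Screw: core 24 mm and crests 36 mm across; eleven crests 12 mm apart, 7 mm wide on top; plain ring grooves (no lead), 5 mm wide at the mouth, 3.4 mm at the core. It does not shift under 40 N.
- thread_home (a point): Point 10.7 mm above screw_axis: the level of the comb's tooth tips when fully home. Riding on the crests they are 6.4 mm higher; in between, the teeth are jammed on the groove flanks. Any grooves will do if all five teeth find one: keep the comb's middle within 30 mm of this point along the screw. The comb, square on the screw, stands there by itself.
- pliers: Bystander: steel pliers with black handles, lying on the table, 125 mm long, origin under the pivot.
- pen: Bystander: a green pen, 142 mm long, lying on the table, origin under its middle.
- mug: Bystander: white mug, 85 mm high, 76 mm across.
- pot: Bystander: small dark lidded pot, 50 mm high, 32 mm across.
- collar: Bystander: loose steel collar, 48 mm across, 18 mm high.

How it is judged (in metres and radians):
On the way:
1. the comb, in the fingers' contact, is pressed (over 3 N) into the thread, fully home and flat (z of comb in the frame of screw_axis between 0.008 and 0.0125 m and x of comb in the frame of screw_axis between -0.03 and 0.03 m and y of comb in the frame of screw_axis between -0.005 and 0.005 m and angle between the x axis of comb and the x axis of screw_axis, either way round below 0.08 rad and angle between comb's own z axis and vertical below 0.15 rad and contact force between the fingers and comb above 1 N and contact force between comb and cradle above 3 N), for 0.3 s.
At the end, for the whole second after the job is handed in: The coarse comb stands let go and at rest in the screw's thread: tooth tips 8 to 12.5 mm above the screw's centre line (10.7 mm is fully home), its middle within 30 mm of the thread's middle along the screw and 5 mm across it, in line with the screw within 0.08 rad and upright within 0.2 rad (z of comb in the frame of screw_axis between 0.008 and 0.0125 m and x of comb in the frame of screw_axis between -0.03 and 0.03 m and y of comb in the frame of screw_axis between -0.005 and 0.005 m and angle between the x axis of comb and the x axis of screw_axis, either way round below 0.08 rad and angle between comb's own z axis and vertical below 0.2 rad and linear speed of comb below 0.02 m/s and contact force between the fingers and comb below 0.1 N); the robot touches nothing.
It fails at once if the comb is forced against the screw or cradle (over 30 N) (contact force between comb and cradle above 30 N).
It fails at once if the fine comb or a bystander is moved by more than 30 mm (distance of any of fine_comb, pliers, pen, mug, pot, collar from where it was at the start of the episode above 0.03 m).
It also fails if it takes over 58 s, if anything falls off the work surface, if the arm or the gripper's body presses on something with over 40 N, if the wrist force passes 120 N, or if a joint passes its speed limit or range.

ROBOT

A 7-joint arm with a two-finger parallel gripper is mounted at the origin on the work surface. World frame = base frame: x ahead of the robot, y to its left, z up, the work surface at z = 0. Lengths are in mm, angles in rad, forces in N, time in s.
With the tool pointing down it reaches from about 400 to 875 mm from the base axis. Payload 19.3 kg.
Tool frame: the origin (TCP) lies at the very end of the fingers, on their centre line; the grasp point (between the pads) lies 19 mm behind it (grip_point_offset is the z of the grasp point in the tool frame, in mm); z points along the fingers, x is the direction in which the jaws open and shut, and the axes are right-handed (so a half turn about z gives the same grasp; the last joint's range is limited). The gripper opens to 85 mm and grips with 20 to 120 N. Pads are 22 mm wide; open, the fingers measure 114 mm over their backs; the gripper's body (76 mm by 85 mm) begins 54 mm behind the grasp point. The pads swing forward as they close: fully open they stand 13 mm farther back than shut.
Start: joints at [-1.357, 0.521, -0.036, 1.599, 0.021, 1.021, -0.113], TCP at [175.022, 599.984, 196.291] pointing down, gripper open.
Joint ranges: [-2.91, 2.91], [-0.3, 2.13], [-1.5, 1.42], [0.17, 2.43], [-1.26, 4.41], [0.16, 1.93], [-2.52, 2.52]. Speed limits (rad/s): [1.89, 1.89, 2.39, 2.39, 3.01, 3.01, 3.01].

INTERFACE

Orientations are given as a 3x3 rotation matrix whose columns are the frame's x, y, z axes.
In Python, from workcell import movep, movel, goto_joints, open_gripper, clamp, wait, inverse_kinematics, read_state, camera, PlanningError, finish_job, grip_point_offset gives the robot as it stands. Calls block until the motion is done:
- movep(position, orientation): joint-space move of the TCP to a pose.
- movel(position, frame=None, max_speed=150, guard=None): straight line of the TCP; frame=None keeps the orientation; max_speed is the mean speed in mm/s. With guard (N) it stops when the force on the tool has changed by that much, and returns True; else False.
- goto_joints(angles): joint-space move.
- open_gripper() and clamp(): open the fingers fully, or close them until they stop; the grip force is fixed at half the most.
- wait(seconds).
- inverse_kinematics(position, orientation): joint angles nearest the present ones, or None.
- read_state(): the state.
- camera(name): name is "side" or "top" or "wrist"; returns a dict with "image" (400x640x3 uint8, blue, green, red), "range_z" (400x640 float32, mm along the optical axis (not along the pixel's ray), 0 where there is no reading), "fx", "fy", "cx", "cy" (pixels), "dist_coeffs" ([k1, k2, p1, p2, k3] as OpenCV has them; the pictures are not rectified), "cam_to_world" (4x4, takes a point from camera to world coordinates). Camera axes: x right, y up, looking along -z (the intrinsics and any distortion apply to the point x, -y, -z); pixel columns grow to the right and rows downward; lengths in mm; the calibration is good to about 2 mm. A picture is of the moment at which its call begins.
A pose or a line that the arm cannot do raises PlanningError and nothing moves.
- finish_job(): hands the job in, once; it reports no verdict.
The state is a dict: "time": time; "qpos": joint angles; "qvel": joint speeds; "joint_efforts": joint torques, N m; "eef_pos": TCP position; "tool_rot": TCP orientation; "ft_force": force on the tool from outside, world axes, zero at the start; "torque": the same for the moment, N m; "finger_gap": finger opening in mm.
Only numpy, scipy, OpenCV 4.12 (cv2) and the standard library are available. Lean on these libraries where they do the work, as an engineer would, in place of code of your own. Each camera call takes 0.05 s, during which the arm holds its last target.

## Working session

There is one attempt and no reset: what is moved stays moved. The work goes in short steps, each a Python script; the robot and the scene stay as the last script left them, time stands still between calls to the robot, and variables do not carry over. Pictures are saved under pics/ and viewed, and the job is handed in when it is done.

```bash
ls; mkdir -p pics
cat > h.py <<'E'
import numpy as np, cv2
from workcell import *
def und(c,u,v):
    K=np.array([[c['fx'],0,c['cx']],[0,c['fy'],c['cy']],[0,0,1.]])
    p=cv2.undistortPoints(np.array([[[u,v]]],float),K,np.array(c['dist_coeffs'],float))[0,0]
    return p
def pix(c,u,v,z=None):
    p=und(c,u,v); T=np.array(c['cam_to_world'])
    if z is None: z=c['range_z'][int(round(v)),int(round(u))]
    return (T@np.array([p[0]*z,-p[1]*z,-z,1]))[:3]
def cloud(c):
    K=np.array([[c['fx'],0,c['cx']],[0,c['fy'],c['cy']],[0,0,1.]])
    h,w=c['range_z'].shape
    uv=np.stack(np.meshgrid(np.arange(w),np.arange(h)),-1).reshape(-1,1,2).astype(float)
    p=cv2.undistortPoints(uv,K,np.array(c['dist_coeffs'],float))[:,0]
    z=c['range_z'].reshape(-1).astype(float); T=np.array(c['cam_to_world'])
    P=np.stack([p[:,0]*z,-p[:,1]*z,-z],1)@T[:3,:3].T+T[:3,3]
    P[z==0]=np.nan
    return P.reshape(h,w,3)
E
python3 - <<'E'
from h import *
for n in ("top","side","wrist"):
    c=camera(n); cv2.imwrite(f"pics/{n}0.png",c['image']); np.savez(f"{n}0.npz",**c)
    print(n,c['fx'],np.round(c['cam_to_world'],2).tolist(),c['dist_coeffs'])
s=read_state();print(s['time'],s['tool_rot'],s['finger_gap'],s['ft_force'],grip_point_offset)
E
```

```text
pics
top 466.07177794206495 [[0.02, 1.0, -0.06, 465.35], [-1.0, 0.03, 0.02, 4.76], [0.02, 0.06, 1.0, 1189.59], [0.0, 0.0, 0.0, 1.0]] [0.02900952 0.         0.         0.         0.        ]
side 401.24072560824135 [[0.82, 0.27, -0.5, 127.96], [-0.57, 0.42, -0.71, -631.77], [0.02, 0.87, 0.5, 495.69], [0.0, 0.0, 0.0, 1.0]] [-0.01713956  0.          0.          0.          0.        ]
wrist 343.15051600310943 [[0.28, -0.93, -0.25, 110.06], [0.96, 0.27, 0.07, 618.31], [-0.0, -0.26, 0.97, 373.93], [0.0, 0.0, 0.0, 1.0]] [-0.06425804  0.          0.          0.          0.        ]
0.15 [[ 2.79980311e-01  9.60005728e-01 -1.66406939e-04]
 [ 9.60005365e-01 -2.79980351e-01 -8.38124241e-04]
 [-8.51194745e-04  7.49067312e-05 -9.99999635e-01]] 85.49183256028971 [-0.41076738  0.82147298  0.43221784] -18.700000000000003
```

View pics/top0.png

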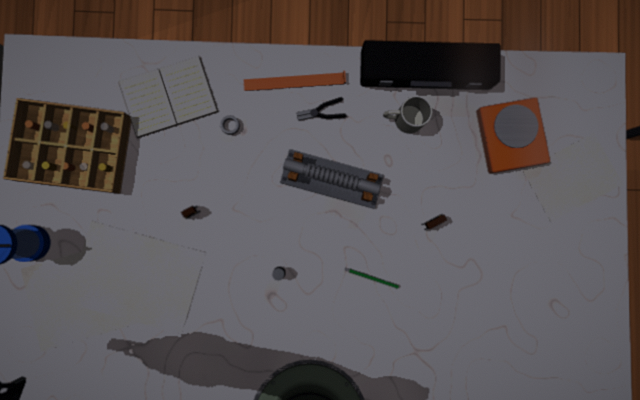

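View pics/side0.png

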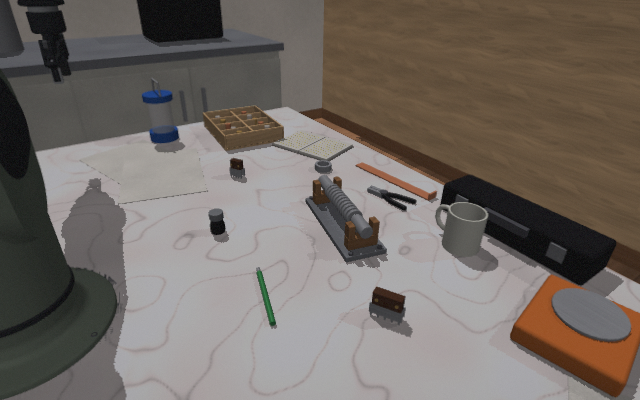

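View pics/wrist0.png

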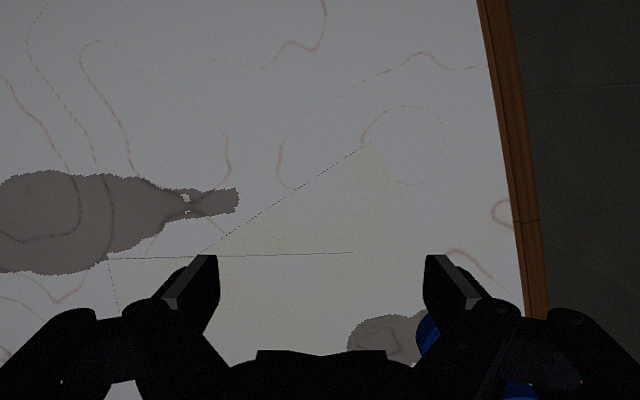

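The top view shows the longer coarse comb at (434,222), the fine comb at (190,212), and the cradle at (333,179), tilted in the picture. In the side view the coarse comb is at (389,300). Next I'll get rough poses from both views.

Run:
```python
from h import *
for n,boxes in (("top",{"coarse":(415,205,455,240),"fine":(175,200,210,225),"cradle":(275,145,392,212)}),("side",{"coarse":(365,285,412,325),"fine":(225,155,250,180),"cradle":(300,170,388,262)})):
    c=dict(np.load(f"{n}0.npz")); P=cloud(c)
    for k,(a,b,d,e) in boxes.items():
        Q=P[b:e,a:d].reshape(-1,3); I=c['image'][b:e,a:d].reshape(-1,3)
        Q=Q[np.isfinite(Q).all(1)]
        print(n,k,len(Q),"table z",np.round(np.percentile(Q[:,2],[5,50,95,99]),1))
        for lo,hi in ((25,70),(5,20)) :
            S=Q[(Q[:,2]>lo)&(Q[:,2]<hi)]
            if len(S)<5: continue
            r=cv2.minAreaRect(S[:,:2].astype(np.float32)); print(lo,len(S),np.round(S.mean(0),1),r)
```

```text
top coarse 1395 table z [-2.8  1.1 50.6 53.4]
25 176 [ 497.  -298.6   47.6] ((496.7633361816406, -299.8822326660156), (18.505321502685547, 52.48538589477539), 30.85682487487793)
5 50 [ 496.3 -302.     8.2] ((494.411865234375, -307.5274658203125), (96.64115142822266, 88.87638092041016), 87.63493347167969)
top fine 874 table z [-2.9  1.3 50.5 53.1]
25 133 [507.  304.6  46. ] ((507.3993835449219, 306.6751403808594), (20.373472213745117, 38.52701950073242), 27.452407836914062)
5 46 [507.4 302.8   9. ] ((507.3520812988281, 308.6294860839844), (53.12675476074219, 77.5623550415039), 1.3365814685821533)
top cradle 7797 table z [-2.2  3.8 70.2 73.9]
25 1107 [599.  -42.2  63.2] ((601.2342529296875, -40.7713623046875), (239.19911193847656, 66.68978118896484), 75.90974426269531)
5 2078 [596.9 -42.9  12.3] ((602.238525390625, -47.12190246582031), (169.39193725585938, 296.4073486328125), 1.6005436182022095)
side coarse 1874 table z [-0.3  3.3 50.6 51.4]
25 617 [ 491.  -306.4   42. ] ((494.14794921875, -303.6567077636719), (19.47116470336914, 54.515777587890625), 27.872713088989258)
5 234 [ 489.3 -308.1   13.4] ((489.1798095703125, -308.40301513671875), (17.35255241394043, 57.95165252685547), 43.48527145385742)
side fine 619 table z [-0.2  2.1 49.7 51.6]
25 141 [502.4 300.5  40.5] ((504.4463195800781, 303.6094970703125), (21.65505027770996, 35.20746612548828), 23.063627243041992)
5 69 [502.2 299.8  12.6] ((503.97314453125, 305.22650146484375), (20.784101486206055, 38.8647575378418), 34.14613342285156)
side cradle 8069 table z [-0.1  2.6 69.3 73.1]
25 1586 [583.3 -74.8  55.8] ((598.4339599609375, -42.455039978027344), (241.0349578857422, 66.56571960449219), 76.11051177978516)
5 1718 [593.4 -58.9  12.5] ((654.2833862304688, 15.204849243164062), (425.0057373046875, 198.87440490722656), 46.78611755371094)
```

```bash
cat >> h.py <<'E'
def R(yaw):  # tool x at yaw, z down
    c,s=np.cos(yaw),np.sin(yaw)
    return np.array([[c,s,0],[s,-c,0],[0,0,-1.]])
def snap(name,cam="wrist"):
    c=camera(cam); cv2.imwrite(f"pics/{name}.png",c['image']); np.savez(f"{name}.npz",**c); return c
E
python3 - <<'E'
from h import *
for yd in (31,211):
    print(yd,inverse_kinematics([495,-302,200],R(np.radians(yd))))
for yd in (-14,166):
    print(yd,inverse_kinematics([600,-42,150],R(np.radians(yd))))
E
```

```text
31 [-0.03672523  0.54079081  0.70964828  1.74443587 -0.40756618  1.00891959
  1.36512356]
211 [-0.27097768  0.79621236  1.22754676  1.75420386 -0.80756967  1.19817087
 -1.40947547]
-14 [-0.42221955  0.61122431  0.59140036  1.73237078 -0.41224357  0.92486111
  0.09366431]
166 [ 0.72912084  0.87376716 -1.27651143  1.67041067  0.87192951  1.28164453
  2.16956242]
```

Run:
```python
from h import *
a=np.radians(76); ax=np.array([np.cos(a),np.sin(a),0]); r=R(np.radians(-14))
movep(np.array([600,-42,190])+25*ax,r); wait(.3); snap("cr1")
movel(np.array([600,-42,190])-30*ax,max_speed=250); wait(.3); snap("cr2")
b=np.radians(121); bx=np.array([np.cos(b),np.sin(b),0]); r=R(np.radians(31))
movep(np.array([495.5,-302,190])+30*bx,r); wait(.3); snap("co1")
movel(np.array([495.5,-302,170])-25*bx,max_speed=250); wait(.3); snap("co2")
s=read_state(); print(s['time'],s['eef_pos'],s['ft_force'])
```

```text
5.9917 [ 508.51197082 -323.01204061  170.39568108] [0.33073441 0.18448846 0.03604152]
```

```bash
cd pics; python3 -c "
import cv2,numpy as np
a=[cv2.imread(f'{n}.png') for n in ('cr1','cr2','co1','co2')]
a=[cv2.convertScaleAbs(i,alpha=1.8) for i in a]
cv2.imwrite('m1.png',cv2.resize(np.vstack([np.hstack(a[:2]),np.hstack(a[2:])]),(800,500),interpolation=cv2.INTER_AREA))"
```

```text
(no output)
```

View pics/m1.png

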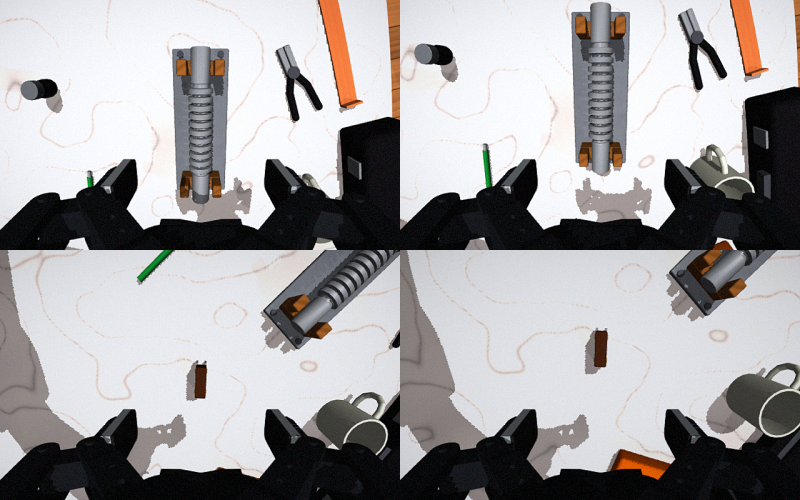

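View pics/cr1.png

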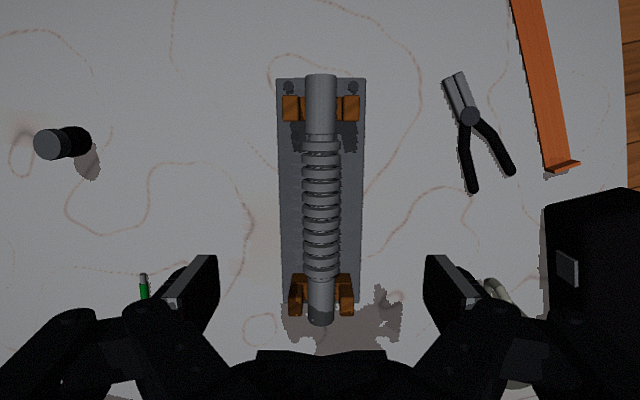

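View pics/co2.png

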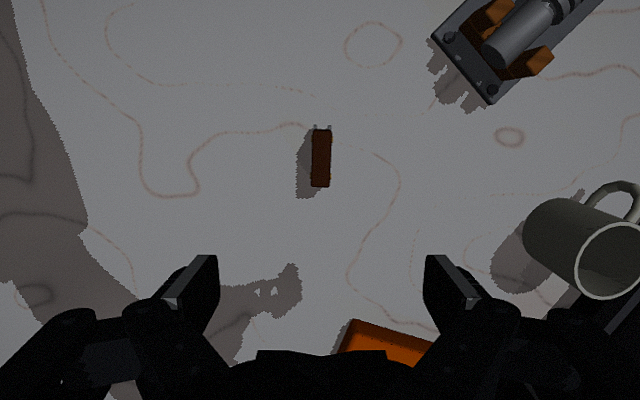

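In the wrist pictures, the screw lies vertically, with crests at about (320,150) to (320,275) in cr1. The comb grip is at (321,157) in co2. I'll fit both from the masks and depth.

Run:
```python
from h import *
def tri(Rays):
    A=np.zeros((3,3));b=np.zeros(3)
    for o,d in Rays:
        M=np.eye(3)-np.outer(d,d);A+=M;b+=M@o
    return np.linalg.solve(A,b)
rays=[]
for n in ("co1","co2"):
    c=dict(np.load(n+".npz"));P=cloud(c);I=c['image'].astype(int)
    m=(I[...,2]>I[...,0]*1.8+10)&(I[...,2]<130)
    lab=cv2.connectedComponentsWithStats(m.astype(np.uint8))
    best=None
    for i in range(1,lab[0]):
        x,y,w,h,a=lab[2][i]
        if a>200 and abs(lab[3][i][0]-320)<40 and lab[3][i][1]<310:
            mm=lab[1]==i; Q=P[mm]; Q=Q[np.isfinite(Q).all(1)]
            T=Q[np.abs(Q[:,2]-np.percentile(Q[:,2],80))<3]
            r=cv2.minAreaRect(T[:,:2].astype(np.float32))
            print(n,lab[2][i],"top z",np.median(T[:,2]),len(T),"rect",r, "mean",T.mean(0))
            mt=np.zeros_like(mm); mt=mm&(np.abs(P[...,2]-np.median(T[:,2]))<3)
            v,u=np.nonzero(mt); uc,vc=(u.min()+u.max())/2,(v.min()+v.max())/2; print(uc,vc)
            p0=pix(c,uc,vc,100.);p1=pix(c,uc,vc,300.); rays.append((p0,(p1-p0)/np.linalg.norm(p1-p0)))
print("tri",tri(rays))
for n in ("cr1","cr2"):
    c=dict(np.load(n+".npz"));P=cloud(c);I=c['image'].astype(int)
    Q=P[np.isfinite(P).all(2)]; base=[600,-42]
    near=(np.hypot(Q[:,0]-600,Q[:,1]+42)<140)
    Q=Q[near]
    S=Q[(Q[:,2]>66)&(Q[:,2]<80)] # top of screw
    plate=Q[(Q[:,2]>5)&(Q[:,2]<16)]
    print(n,"plate",cv2.minAreaRect(plate[:,:2].astype(np.float32)), np.median(plate[:,2]))
    tab=Q[(Q[:,2]<4)];print("table z",np.median(tab[:,2]))
    mu=S[:,:2].mean(0); w,V=np.linalg.eigh(np.cov(S[:,:2].T)); d=V[:,1]*np.sign(V[1,1]); print("dir deg",np.degrees(np.arctan2(d[1],d[0])),len(S))
    up=Q[(Q[:,2]>60)]; print(" z pct",np.percentile(up[:,2],[50,90,99]))
```

```text
co1 [311 184  20  54 815] top z 50.39586949175225 785 rect ((493.3755798339844, -300.78466796875), (16.696685791015625, 49.18362045288086), 29.06478500366211) mean [ 492.8731834  -300.33742094   50.37169804]
321.0 212.5
co2 [ 310  130   23   57 1035] top z 50.454615460855166 1011 rect ((493.1895446777344, -300.95013427734375), (16.873897552490234, 49.203086853027344), 29.896739959716797) mean [ 493.03494951 -300.60762953   50.39301962]
321.0 158.0
tri [ 492.90902474 -300.10930063   51.7524161 ]
cr1 plate ((597.2779541015625, -42.736572265625), (248.78514099121094, 89.75772857666016), 76.00878143310547) 12.525412863894957
table z 0.5716559139915489
dir deg 76.06830079892337 6963
 z pct [295.89116065 314.64517145 321.94898599]
cr2 plate ((597.3035278320312, -42.91658020019531), (249.5087432861328, 90.5207290649414), 76.09718322753906) 12.496335467391873
table z 0.5580202922992612
dir deg 76.13544943295885 7832
 z pct [295.40046312 314.41741879 321.83140826]
```

Run:
```python
from h import *
a=np.radians(76.07); ax=np.array([np.cos(a),np.sin(a)]); nx=np.array([-ax[1],ax[0]]); o=np.array([597.3,-42.8])
for n in ("cr1","cr2"):
    c=dict(np.load(n+".npz"));P=cloud(c);Q=P[np.isfinite(P).all(2)]
    s=(Q[:,:2]-o)@ax; t=(Q[:,:2]-o)@nx
    m=(np.abs(t)<5)&(np.abs(s)<75)&(Q[:,2]>50)&(Q[:,2]<90)
    s1,z1=s[m],Q[m,2]
    hi=s1[z1>71.5]
    print(n,np.percentile(z1,[2,10,50,90,98]))
    # phase of crests: maximise fit of square wave
    ph=np.arange(-6,6,.1)
    sel=np.abs(s1)<55
    f=[np.corrcoef((np.abs((s1[sel]-p+6)%12-6)<3.5).astype(float),z1[sel])[0,1] for p in ph]
    print("phase crest",ph[np.argmax(f)],max(f), "fft",np.angle(np.sum((z1[sel]-z1[sel].mean())*np.exp(2j*np.pi*s1[sel]/12)))*12/2/np.pi)
    h=[f"{b}:{np.median(z1[(s1>=b)&(s1<b+1)]):.1f}" for b in range(-72,72,2) if ((s1>=b)&(s1<b+1)).sum()]
    print(' '.join(h))
    # cross profile of crest side: centre t
    mm=(np.abs(s)<60)&(Q[:,2]>60)&(Q[:,2]<90); top=np.abs(t)<25
    k=mm&top; print("t extents",np.percentile(t[k],[1,99]), "mean t of z>72",t[k&(Q[:,2]>72)].mean())
```

```text
cr1 [66.2086287  66.94987341 72.17356256 73.73236776 74.27829911]
phase crest 2.999999999999968 0.8091303488458703 fft 2.310924184283251
-72:68.9 -70:69.0 -68:67.5 -66:67.3 -62:72.2 -60:73.1 -58:73.1 -56:73.6 -54:70.2 -52:67.8 -50:71.6 -48:73.4 -46:73.4 -44:72.9 -42:70.4 -40:67.5 -36:72.9 -34:73.3 -32:73.2 -30:70.5 -28:67.2 -24:72.8 -22:73.0 -20:73.1 -18:71.2 -16:67.2 -12:72.7 -10:73.4 -8:72.9 -6:71.4 -4:67.0 0:73.2 2:73.3 4:73.1 6:71.0 8:66.9 12:72.9 14:73.2 16:73.4 18:70.3 20:67.7 24:72.8 26:72.7 28:72.9 30:71.1 32:66.9 36:73.0 38:72.7 40:73.2 42:71.4 44:67.4 46:67.5 48:73.4 50:73.2 52:73.1 54:71.3 56:67.2 58:67.0 60:73.0 62:73.0 64:72.8 66:71.9 68:67.5 70:66.8
t extents [-16.60194346  16.08916799] mean t of z>72 -0.21545714698101062
cr2 [65.91213178 66.82240398 72.02770039 73.67520574 74.31395829]
phase crest 2.999999999999968 0.8707345590090246 fft 2.7214694383197346
-72:69.6 -70:68.8 -68:68.0 -66:66.9 -64:67.3 -60:73.0 -58:73.0 -56:73.2 -54:70.7 -52:67.2 -50:69.5 -48:73.2 -46:73.2 -44:73.1 -42:70.9 -40:67.5 -36:73.2 -34:72.6 -32:73.0 -30:70.8 -28:67.4 -24:73.2 -22:73.1 -20:72.8 -18:70.8 -16:67.0 -14:67.0 -12:73.1 -10:73.3 -8:73.0 -6:71.6 -4:67.3 -2:66.6 0:72.9 2:73.4 4:73.2 6:71.9 8:67.2 10:67.9 12:73.0 14:73.0 16:72.8 18:72.0 20:67.4 22:68.0 24:73.4 26:73.4 28:73.0 30:72.6 32:67.0 34:67.3 36:73.3 38:73.1 40:72.7 42:67.2 44:67.0 46:69.3 48:73.2 50:72.9 52:72.9 54:68.3 56:67.3 58:68.6 60:73.4 62:72.7 64:73.4 66:70.7 68:66.8 70:67.7
t extents [-16.46325532  16.15819959] mean t of z>72 -0.15156316753809956
```

Run:
```python
from h import *
r=R(np.radians(29.5))
movep([493.2,-300.8,90],r)
print(movel([493.2,-300.8,17],max_speed=80,guard=15)); wait(.2)
s=read_state(); print(s['time'],s['eef_pos'],s['ft_force'])
clamp(); wait(.3); s=read_state(); print(s['time'],s['eef_pos'],s['ft_force'],s['finger_gap'])
snap("g1")
movel([493.2,-300.8,120],max_speed=120); wait(.3); s=read_state(); print(s['time'],s['eef_pos'],s['ft_force'],s['finger_gap'])
snap("g2"); snap("g2s","side")
```

```text
False
7.6917 [ 493.47871904 -300.86511417   17.40781821] [-1.1374876   0.64401515  0.89687165]
8.7583 [ 493.21948332 -300.81616638   17.01832161] [0.2229574  0.38284582 0.41386975] 0.14111988666088715
10.1167 [ 493.03001373 -300.7529876   119.62981186] [0.04713838 0.02661749 0.1585068 ] 0.032257765037925316
```

View pics/g2.png

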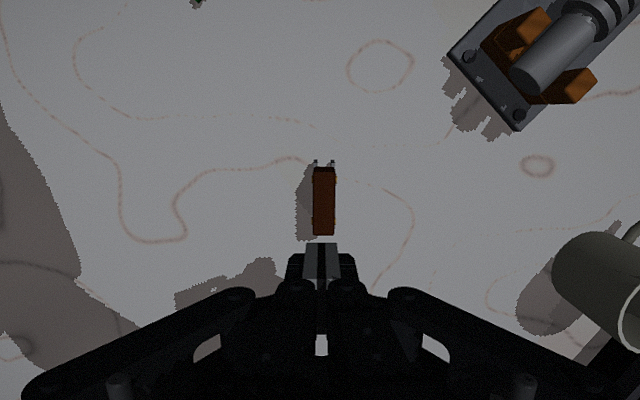

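View pics/g2s.png

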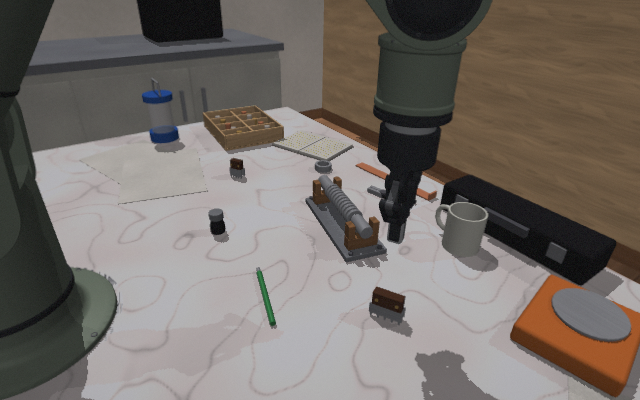

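The jaws closed on nothing. The comb still stands at wrist (324,200) and side (389,300). I'll check what happened at the bottom of the descent.

View pics/g1.png

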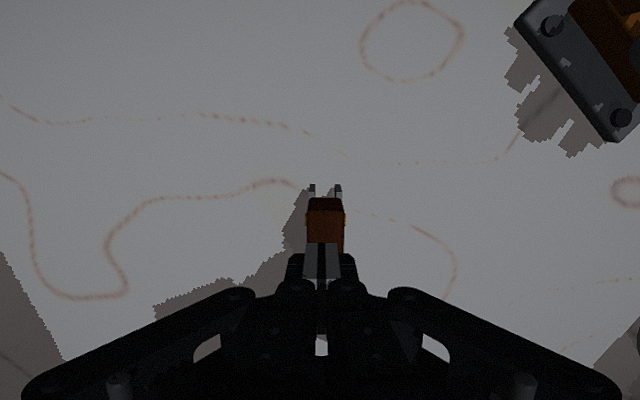

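Run:
```python
from h import *
s=read_state(); print(s['tool_rot'])
for n in ("g1","g2"):
    c=dict(np.load(n+".npz"));P=cloud(c);T=c['cam_to_world'];print(n,T.round(2).tolist())
    I=c['image'].astype(int)
    m=(I[...,2]>I[...,0]*1.8+10)&(I[...,2]<130); m[:, :290]=0;m[:,360:]=0
    v,u=np.nonzero(m);Q=P[m];print(u.min(),u.max(),v.min(),v.max(),np.nanmedian(Q,0))
for p in ((320,250),(320,275),(312,250),(329,250)):
    print(p,P[p[1],p[0]])
c=dict(np.load("g2s.npz"));P=cloud(c)
for p in ((397,238),(397,228),(397,215),(389,296),(345,210)): print(p,P[p[1],p[0]])
```

```text
[[ 8.70403645e-01  4.92338736e-01 -2.51531727e-04]
 [ 4.92338764e-01 -8.70403664e-01  6.03782556e-05]
 [-1.89207583e-04 -1.76392273e-04 -9.99999967e-01]]
g1 [[0.87, -0.48, -0.13, 458.91], [0.49, 0.84, 0.23, -243.66], [-0.0, -0.26, 0.97, 195.14], [0.0, 0.0, 0.0, 1.0]]
305 345 198 252 [ 484.596153   -285.05756573   50.24908258]
g2 [[0.87, -0.48, -0.13, 458.84], [0.49, 0.84, 0.23, -243.67], [-0.0, -0.26, 0.97, 297.8], [0.0, 0.0, 0.0, 1.0]]
312 336 167 234 [ 492.32821699 -299.3694502    50.34881012]
(320, 250) [ 485.28596709 -291.47521915  167.55470687]
(320, 275) [ 485.18674021 -291.14116978  190.46912563]
(312, 250) [ 482.28515092 -292.75483708  168.42151899]
(329, 250) [ 488.38681041 -289.51363142  167.98974164]
(397, 238) [ 483.83968504 -313.80849065  169.57733824]
(397, 228) [ 483.44292164 -311.66174637  185.45684044]
(397, 215) [ 450.28330562 -338.648183    232.24722333]
(389, 296) [ 491.82362994 -306.71505515   50.35675173]
(345, 210) [575.87355426 -81.46064714  66.60051429]
```

Run:
```python
from h import *
c=dict(np.load("g2s.npz"));P=cloud(c)
T=np.array(c['cam_to_world'])
def proj(p):
    q=np.linalg.inv(T)@np.append(p,1); K=np.array([[c['fx'],0,c['cx']],[0,c['fy'],c['cy']],[0,0,1.]])
    return cv2.projectPoints(np.array([[q[0],-q[1],-q[2]]]),np.zeros(3),np.zeros(3),K,np.array(c['dist_coeffs'],float))[0].ravel()
print("TCP proj",proj([493,-300.75,119.6]),"comb top",proj([493,-300.8,50]))
B=P[180:262,370:430].reshape(-1,3)
m=(np.hypot(B[:,0]-493,B[:,1]+300.8)<60)&(B[:,2]>80)
print(len(B[m]),np.percentile(B[m,2],[0,1,5,20]), B[m][np.argsort(B[m,2])[:15]].round(1).tolist())
cv2.imwrite("pics/z1.png",cv2.resize(cv2.convertScaleAbs(c['image'][150:330,330:480],alpha=2),None,fx=4,fy=3.3))
```

```text
TCP proj [391.6155481  259.04772027] comb top [386.97807983 293.69917862]
1511 [155.01218717 157.79386895 166.92849145 189.78099982] [[484.6, -298.7, 155.0], [487.3, -304.2, 155.4], [491.6, -310.1, 155.6], [488.3, -305.2, 155.7], [487.4, -301.9, 155.8], [492.5, -311.2, 155.9], [484.9, -300.4, 155.9], [489.9, -309.7, 156.0], [486.0, -301.3, 156.0], [488.4, -309.1, 156.2], [483.5, -297.5, 156.5], [484.2, -298.9, 157.0], [487.6, -307.7, 157.5], [486.8, -304.4, 157.6], [489.8, -309.5, 157.7]]
```

View pics/z1.png

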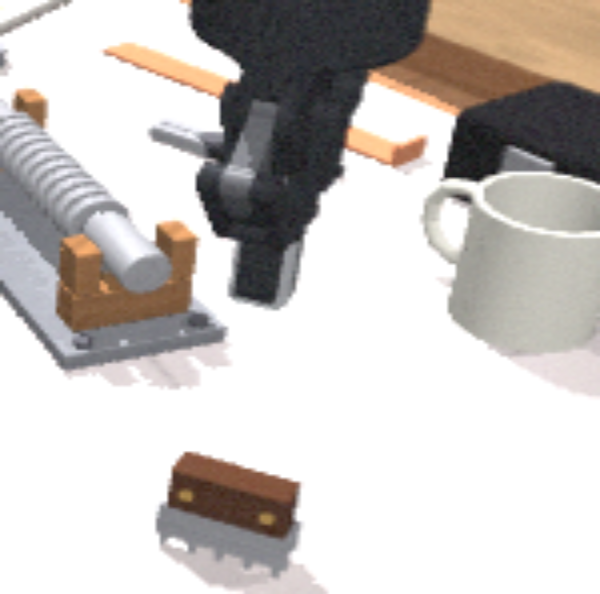

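Run:
```python
from h import *
for n in ("g2","g1"):
    c=dict(np.load(n+".npz"));P=cloud(c); s=119.63 if n=="g2" else 17.02
    for r in range(240,256,2): print(n,r,(P[r,[308,314,330,336]][:,2]-s).round(1), P[r,314].round(1),P[r,330].round(1))
# open-state tips
c=dict(np.load("co2.npz"));P=cloud(c);tcp=np.array([508.51,-323.01,170.4])
r=R(np.radians(31))
for p in ((205,258),(213,258),(213,275),(430,258),(437,258),(205,270)): print(p,((P[p[1],p[0]]-tcp)@r).round(1))
```

```text
g2 240 [-119.2 -119.1 -118.8 -118.5] [ 509.5 -346.8    0.6] [ 522.3 -339.5    0.8]
g2 242 [-119.3 -120.  -120.5 -118.8] [ 5.106e+02 -3.489e+02 -3.000e-01] [ 523.6 -341.7   -0.9]
g2 244 [41.9 42.1 41.3 41.5] [ 482.9 -292.5  161.7] [ 489.  -289.4  160.9]
g2 246 [44.1 43.6 44.4 43.5] [ 483.1 -292.7  163.2] [ 488.8 -289.2  164. ]
g2 248 [46.2 45.9 47.1 46.7] [ 483.1 -292.7  165.5] [ 488.6 -289.   166.7]
g2 250 [48.2 49.7 48.5 48. ] [ 482.8 -292.   169.3] [ 488.7 -289.3  168.1]
g2 252 [49.6 50.1 49.6 50.1] [ 483.2 -292.6  169.7] [ 488.9 -289.6  169.3]
g2 254 [53.4 52.7 52.1 51. ] [ 483.1 -292.4  172.3] [ 488.7 -289.5  171.7]
g1 240 [33.8 33.6 34.6 34.3] [ 483.6 -293.8   50.6] [ 489.7 -290.    51.6]
g1 242 [32.6 33.1 34.6 34.3] [ 484.2 -294.9   50.1] [ 490.1 -290.8   51.7]
g1 244 [40.8 42.  41.7 40.8] [ 483.1 -292.5   59.1] [ 489.1 -289.3   58.7]
g1 246 [43.8 44.2 44.2 44.2] [ 483.1 -292.5   61.3] [ 488.9 -289.2   61.2]
g1 248 [45.8 46.2 46.2 45.7] [ 483.2 -292.6   63.2] [ 488.9 -289.3   63.3]
g1 250 [48.1 47.7 48.9 48.1] [ 483.3 -292.8   64.7] [ 488.8 -289.1   65.9]
g1 252 [ nan 51.3 50.2 49.6] [ 483.1 -292.2   68.3] [ 488.9 -289.4   67.2]
g1 254 [52.6 51.  52.6 52.8] [ 483.6 -293.    68. ] [ 488.7 -289.3   69.6]
(205, 258) [-47.3 -11.4 -54.7]
(213, 258) [-44.7 -10.6 -53. ]
(213, 275) [-44.3  -4.7 -56.1]
(430, 258) [ 41.2 -11.2 -54.4]
(437, 258) [ 43.3 -12.  -56.1]
(205, 270) [-44.3 -10.8 -64.2]
```

The reported TCP doesn't match the real fingertips. Shut, the tips sit about 36 mm (side view) to 41 mm (wrist view) behind the reported TCP. In the tool plane they agree to about 1 mm. At reported z=17 the jaws therefore closed above the comb and didn't touch it. I'll correct for this and regrasp.

Run:
```python
from h import *
r=R(np.radians(29.6)); p=np.array([493.1,-300.8,0])+r[:,0]*1.0+r[:,1]*1.0
open_gripper()
hit=movel([p[0],p[1],-17],frame=r,max_speed=100,guard=12); wait(.2)
s=read_state(); print(hit,s['time'],s['eef_pos'],s['ft_force'],s['finger_gap'])
if not hit:
    clamp(); wait(.3); s=read_state(); print(s['time'],s['eef_pos'],s['ft_force'],s['finger_gap'])
    snap("h1")
    if s['finger_gap']>10:
        movel([p[0],p[1],110],max_speed=150); wait(.3); s=read_state(); print(s['time'],s['eef_pos'],s['ft_force'],s['finger_gap'])
snap("h2"); snap("h2s","side")
```

```text
False 12.7167 [ 494.68877878 -301.22034911  -16.65110118] [ 4.77771729e-01  3.40486655e-02 -2.97442547e-04] 85.37837734128951
13.65 [ 494.46475438 -301.24127628  -16.94288115] [-1.67534373  0.12198232  4.67224431] 16.229051703529027
15.0 [ 494.25378242 -301.1363722   109.57309475] [-0.43876372  0.61519295 -1.75370841] 16.181421486403295
```

Run:
```python
from h import *
a=cv2.imread("pics/h2.png")[140:340,220:420]; b=cv2.imread("pics/h2s.png")[140:320,300:480]
cv2.imwrite("pics/h2m.png",np.hstack([cv2.convertScaleAbs(cv2.resize(i,(400,400)),alpha=1.8) for i in (a,b)]))
```

```text
(no output)
```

View pics/h2m.png

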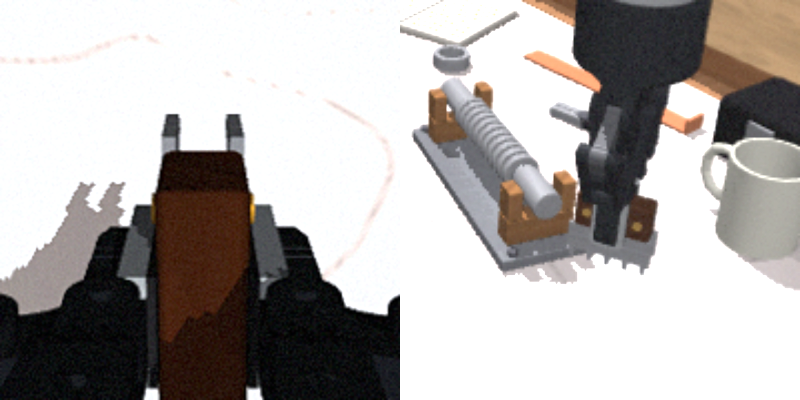

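Run:
```python
from h import *
c=dict(np.load("h2.npz"));P=cloud(c); tcp=np.array([494.254,-301.136,109.573]); r=R(np.radians(29.6))
t=(P-tcp)@r; I=c['image'].astype(int)
# tool coords; look at columns
for col in (305,315,325,335):
    print(col,[(row,)+tuple(t[row,col].round(1)) for row in range(212,252,3)])
for col in range(301,344,3): print(col,t[205,col].round(1),t[225,col].round(1))
for row in range(194,216,2): print(row,t[row,306].round(1),t[row,337].round(1))
```

```text
305 [(212, np.float64(-8.3), np.float64(-26.9), np.float64(-43.9)), (215, np.float64(-8.3), np.float64(-25.6), np.float64(-43.8)), (218, np.float64(-8.2), np.float64(-25.3), np.float64(-47.0)), (221, np.float64(-7.9), np.float64(-25.5), np.float64(-51.5)), (224, np.float64(-7.8), np.float64(-25.2), np.float64(-54.2)), (227, np.float64(-7.7), np.float64(-25.3), np.float64(-58.0)), (230, np.float64(-7.5), np.float64(-25.4), np.float64(-61.7)), (233, np.float64(-7.4), np.float64(-25.2), np.float64(-64.3)), (236, np.float64(-7.3), np.float64(-24.9), np.float64(-66.3)), (239, np.float64(-7.2), np.float64(-24.3), np.float64(-67.7)), (242, np.float64(-7.2), np.float64(-23.1), np.float64(-67.5)), (245, np.float64(-7.2), np.float64(-22.4), np.float64(-68.6)), (248, np.float64(-7.2), np.float64(-21.2), np.float64(-68.3)), (251, np.float64(-7.3), np.float64(-20.0), np.float64(-68.1))]
315 [(212, np.float64(-7.1), np.float64(18.0), np.float64(108.3)), (215, np.float64(-7.1), np.float64(21.1), np.float64(109.3)), (218, np.float64(-4.2), np.float64(-25.2), np.float64(-46.8)), (221, np.float64(-4.1
[... 2871 characters left out ...]
 [  6.8  11.6 108. ] [  2.  -25.7 -56.9]
334 [  4.  -26.8 -32.8] [  3.1 -25.3 -55.7]
337 [  5.  -28.4 -38.6] [  4.2 -25.6 -56.6]
340 [  6.2 -28.7 -39.5] [  5.4 -25.2 -55.4]
343 [ 17.2  12.  109.3] [  6.9 -23.6 -50.7]
194 [-14.8   2.  108.8] [ 11.9   2.  108.6]
196 [-14.8   3.9 109.2] [ 11.9   3.8 108.8]
198 [ -8.6 -28.2 -25.7] [  5.5 -28.6 -27.1]
200 [ -8.4 -28.5 -30.6] [  5.4 -28.2 -29.3]
202 [ -8.3 -28.5 -34. ] [  5.2 -28.5 -33.8]
204 [ -8.1 -28.5 -37.3] [  5.  -28.8 -38.3]
206 [ -8.  -28.6 -40.9] [  4.9 -28.5 -40.4]
208 [ -7.9 -28.3 -43. ] [  4.8 -28.3 -42.9]
210 [ -7.9 -27.7 -43.7] [  4.8 -27.6 -43.2]
212 [ -7.9 -26.8 -43.5] [  4.9 -26.5 -42.4]
214 [ -7.9 -25.9 -43.5] [  4.8 -25.9 -43.6]
```

```bash
cat >> h.py <<'E'
A=np.radians(76.07); AX=np.array([np.cos(A),np.sin(A),0]); RT=R(A-np.pi/2)
def tgt(s,z,dt=0.0):
    p=np.array([597.3,-42.8,0])+AX*s+np.array([-AX[1],AX[0],0])*(-0.18+dt)-RT@np.array([-1.2,-.45,0]); p[2]=z; return p
E
python3 - <<'E'
from h import *
movep(tgt(-3.0,85),RT)
movel(tgt(-3.0,65),max_speed=80); wait(.4)
s=read_state(); print(s['time'],s['eef_pos'],tgt(-3,65),s['ft_force'],s['finger_gap'])
snap("k1"); snap("k1s","side")
a=cv2.imread("pics/k1.png")[100:340,200:440]; b=cv2.imread("pics/k1s.png")[150:270,290:410]
cv2.imwrite("pics/k1m.png",np.hstack([cv2.convertScaleAbs(cv2.resize(i,(400,400)),alpha=1.8) for i in (a,b)]))
E
```

```text
16.9667 [597.91216825 -46.4347129   65.16940148] [597.80887483 -46.48075351  65.        ] [ 0.22888587 -0.22304794 -1.15263334] 16.32947098825896
```

View pics/k1m.png

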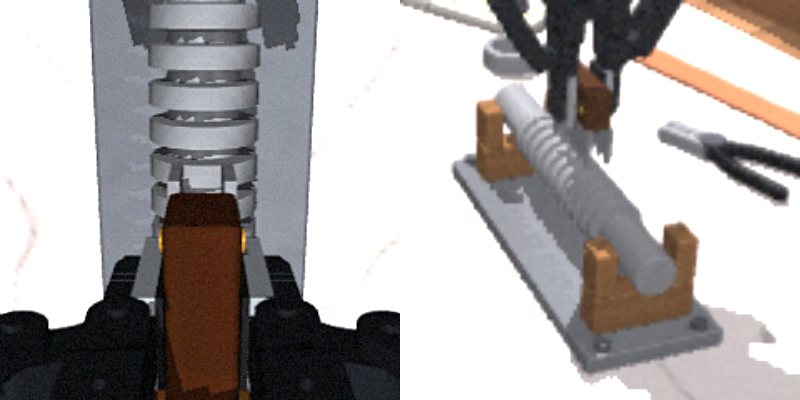

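The comb is held above the screw and centred on it (comb at about column 203 and screw at about 204 in the left crop). Next is a guarded descent.

Run:
```python
from h import *
s=read_state();f0=s['ft_force']
movel(tgt(-3.0,57),max_speed=60)
h=movel(tgt(-3.0,47.5),max_speed=12,guard=4); s=read_state()
print(h,s['time'],s['eef_pos'],s['ft_force']-f0,s['torque'])
wait(.2); s=read_state(); print(s['time'],s['eef_pos'],s['ft_force']-f0,s['finger_gap'])
```

```text
True 17.8833 [597.70323039 -45.7179689   50.85034573] [0.76344631 0.47064998 0.43865428] [ 0.26970657 -0.15605034  0.0079515 ]
18.0833 [597.63961138 -45.72934101  50.94019315] [ 0.61816239  1.33971624 -1.24729827] 16.584851614309734
```

Run:
```python
from h import *
f0=np.array([.23,-.22,-1.15])
def rep(l):
    s=read_state(); d=s['eef_pos']-tgt(0,0); print(l,round(s['time'],2),"s",(d@AX).round(2),"t",(d@np.array([-AX[1],AX[0],0])).round(2),"z",s['eef_pos'][2].round(2),"f",(s['ft_force']-f0).round(2),"fs",((s['ft_force']-f0)@AX).round(2))
rep("now")
h=movel(tgt(-2.4,51),max_speed=10,guard=5); wait(.2); rep(h)
h=movel(tgt(-2.4,47.5),max_speed=8,guard=6); rep(h); wait(.3); rep(h)
```

```text
now 18.08 s -2.31 t 0.35 z 50.94 f [ 0.24  1.51 -1.09] fs 1.52
False 18.53 s -2.34 t 0.08 z 50.98 f [-0.13  1.53 -0.17] fs 1.45
True 18.91 s -2.04 t -0.31 z 48.57 f [-0.74  0.27  8.04] fs 0.09
True 19.21 s -2.03 t -0.27 z 48.56 f [-0.62  1.54  8.22] fs 1.34
```

```bash
cat >> h.py <<'E'
def rep(l):
    f0=np.array([.23,-.22,-1.15])
    s=read_state(); d=s['eef_pos']-tgt(0,0); print(l,round(s['time'],2),"s",(d@AX).round(2),"t",(d@np.array([-AX[1],AX[0],0])).round(2),"z",s['eef_pos'][2].round(2),"f",(s['ft_force']-f0).round(2),"gap",s['finger_gap'])
E
python3 - <<'E'
from h import *
wait(.6); rep("press"); snap("p1"); snap("p1s","side")
s=read_state(); tcp=s['eef_pos'];r=s['tool_rot']
c=dict(np.load("p1.npz"));P=cloud(c);I=c['image'].astype(int)
for col in (312,322,332): print([P[row,col].round(1).tolist() for row in (243,250,260,270)])
a=cv2.imread("pics/p1.png")[100:340,200:440]; b=cv2.imread("pics/p1s.png")[150:270,290:410]
cv2.imwrite("pics/p1m.png",np.hstack([cv2.convertScaleAbs(cv2.resize(i,(400,400)),alpha=1.8) for i in (a,b)]))
E
```

```text
press 19.81 s -2.05 t -0.31 z 48.59 f [-1.07  0.44  8.94] gap 16.09211404955878
[[598.6, -23.6, 116.7], [597.9, -26.2, 116.2], [596.9, -30.0, 115.9], [596.1, -33.1, 117.3]]
[[601.7, -25.0, 115.0], [601.2, -27.1, 116.1], [600.2, -31.0, 115.6], [599.4, -34.4, 116.4]]
[[605.2, -25.6, 115.8], [604.5, -28.2, 115.6], [603.7, -31.8, 115.7], [602.8, -35.2, 116.4]]
```

View pics/p1m.png

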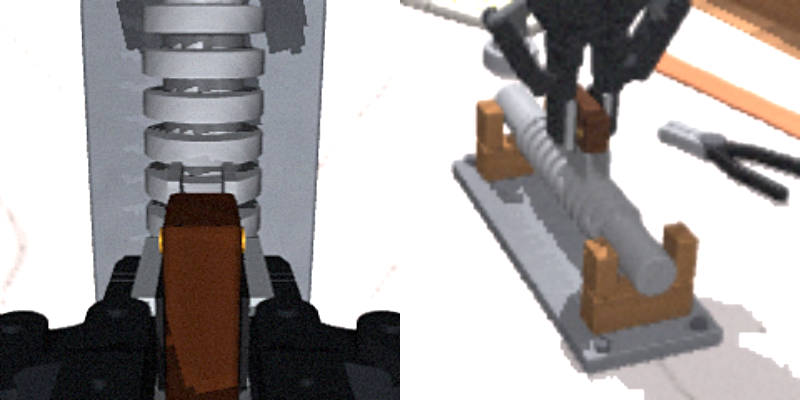

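Run:
```python
from h import *
movel(tgt(-2.05,48.8,-0.1),max_speed=5); wait(.2); rep("eased")
open_gripper(); wait(.2); rep("open")
movel(tgt(-2.05,140),max_speed=80); wait(.5); rep("up")
snap("q1"); snap("q1s","side")
c=dict(np.load("q1.npz"));P=cloud(c);I=c['image'].astype(int)
Q=P[np.isfinite(P).all(2)]; T=Q[(Q[:,2]>108)&(Q[:,2]<122)&(np.hypot(Q[:,0]-597,Q[:,1]+45)<50)]
print(len(T),np.median(T[:,2]),cv2.minAreaRect(T[:,:2].astype(np.float32)))
A_=np.c_[T[:,:2]-T[:,:2].mean(0),np.ones(len(T))]; print("plane",np.linalg.lstsq(A_,T[:,2],rcond=None)[0])
a=cv2.imread("pics/q1.png")[60:300,200:440]; b=cv2.imread("pics/q1s.png")[150:270,290:410]
cv2.imwrite("pics/q1m.png",np.hstack([cv2.convertScaleAbs(cv2.resize(i,(400,400)),alpha=1.8) for i in (a,b)]))
```

```text
eased 20.43 s -2.05 t -0.21 z 48.8 f [2.01 2.48 0.3 ] gap 15.997237949582255
open 21.3 s -2.03 t -0.12 z 48.82 f [-0.69  0.32  0.21] gap 85.05023518802317
up 23.09 s -2.05 t 0.0 z 139.98 f [-0.68  0.33  1.4 ] gap 85.1264199185487
2124 115.910027616218 ((596.0084228515625, -45.855934143066406), (49.94731903076172, 16.76559066772461), 75.7744140625)
plane [ 9.08737102e-03 -1.89472009e-02  1.15761747e+02]
```

View pics/q1m.png

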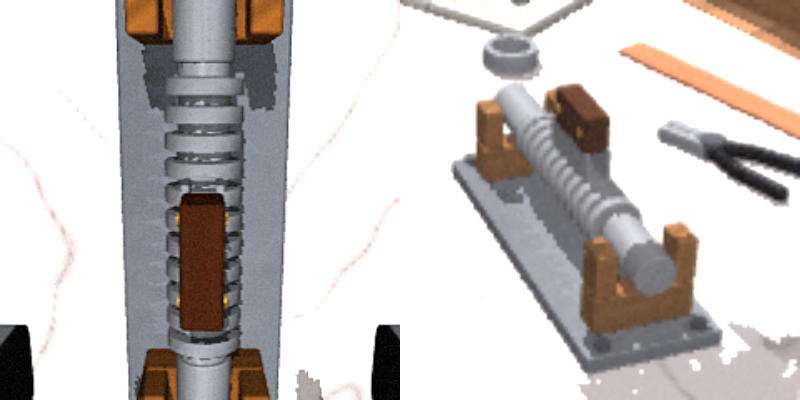

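The comb stands free and upright. Its top is at z=115.9 (115.7 expected) and level within 0.02 rad. It is about 3 mm along the screw from the middle, about 0.5 mm off its line, and in line within 0.3°.

```bash
python3 -c "
from workcell import *
finish_job()"
```

```text
the job is handed in; nothing more can be done
```

The coarse comb is standing by itself in the screw's thread, fully home, and I handed the job in at about 23 s of the 58 s allowed. No verdict was reported.

- **First grasp missed:** the real fingertips sit about 36–41 mm behind the reported tool point, so the jaws closed above the comb without touching it. I measured the offset in the wrist and side pictures, lowered the grasp to match, and the second grasp held.
- **Finding the grooves:** the first guarded descent stopped 2.4 mm above home, with the comb pushed slightly along the screw. I moved the comb about 0.6 mm along and it dropped in. The tool height was 48.57 mm against 48.5 mm predicted. I pressed with about 8–9 N for roughly 0.9 s, then eased off and let go.
- **Last checks:**
  - The comb's top is at 115.9 mm, against 115.7 mm expected when fully home, and level within about 0.02 rad.
  - It is in line with the screw within about 0.3°. It stands about 3 mm along the screw from the middle and about 0.5 mm off its line.
  - The gripper is open and clear above it.
- **Disagreements:** the tool offset above is the main one. The commanded position put the comb at about -2.0 mm along the screw and the camera put it at about -3.3 mm; both are well inside the 30 mm allowed.
- **Not measured:** I did not re-measure the fine comb or the other things at the end. The arm met no unexpected contact near them.

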